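# Tip the spent cells through the battery box flap

## Task

Empty the yellow scoop of spent battery cells into the green battery box: push the box's spring flap open with the lip of the scoop, not with the gripper, and tip the scoop so that both cells drop inside. Then draw the scoop out so that the flap shuts, and stand the empty scoop upright on the worktop. Leave the blue scoop with the fresh cells where it is.

Things in the scene. Friction and masses are not known exactly. Their poses are not given: they have to be found in the camera images.
- scoop: Yellow open-fronted scoop, 110 (x) x 66 (y) x 96 mm high, 0.16 kg. Origin: centre of its underside; +x to the pouring lip (x=55, lip underside z=10 mm). Walls 3 mm thick, 36 high; side walls end 13 mm short of the lip. The floor's front 45 mm ramps up 12 deg to the lip and keeps the cells in while level; tipped lip down 40 to 45 deg they run out.
- scoop_grip (a point): Centre of the yellow scoop's black grip bar (scoop x=-15, y=0, z=83 mm), axes as the scoop's. Bar 14 mm thick along x, 26 high, between two uprights 58 mm apart along y. Pinch it from above, fingers closing along the scoop's x.
- cell_1: Spent cell in the yellow scoop: smooth black cylinder with copper band, diameter 14.5, 50 mm long along its y, 24 g; origin at its centre. Lies across the scoop's floor and rolls about a little.
- cell_2: Second spent cell, same as cell_1, also in the yellow scoop.
- bin: Green battery box, fixed, 130 x 130 x 185 mm, foot plate 150 x 150 x 3. Origin: centre of underside. Front faces -x: wall at x=-65 up to a sill at z=105; above it a sloping opening 122 wide (y) up to the roof's front edge (x=-25, z=185); roof flat from there to x=65. Walls 4 mm. A cell is in when its centre is between the walls and below the sill.
- lip_goal (a point): Point inside the mouth (box x=-5, y=0, z=130 mm), axes as the box's. Bring the level scoop's lip underside here, moving along the box's +x from about 100 mm in front (+-10 mm will do); the lip pushes the flap in. Then tip the scoop about its lip; its grip bar stays above the roof.
- flap (a joint): Spring flap of the box, rad: 0 shut, grows as pushed inward, stop at 1.6. Yellow plate 116 x 85 x 3 mm filling the sloping opening, hinged along the roof's front edge (box x=-25, z=181 mm, axis along y), free edge at the sill. Takes 1 to 4 N; shuts by itself.
- blue_scoop: Bystander: blue scoop of the same form, with two white and green fresh cells; origin and axes as for the yellow one. Leave it where it is.

How it is judged:
On the way, in this order (a step that is already met when the one before it is completed fails the run):
1. the flap is pushed in by the scoop (over 0.3 rad, scoop touching flap or box) (value of joint flap above 0.3 rad and contact force between scoop and bin above 0.1 N), for 0.1 s.
2. both spent cells are inside the box, below the sill (x of cell_1 in the frame of bin between -0.062 and 0.062 m and y of cell_1 in the frame of bin between -0.062 and 0.062 m and z of cell_1 in the frame of bin between 0 and 0.095 m and x of cell_2 in the frame of bin between -0.062 and 0.062 m and y of cell_2 in the frame of bin between -0.062 and 0.062 m and z of cell_2 in the frame of bin between 0 and 0.095 m), for 0.2 s.
At the end, for the whole second after the job is handed in: Both spent cells lie inside the box (centres between its walls and below the sill), the flap is shut (under 0.1 rad), and the yellow scoop stands on the worktop, upright within 10 degrees, at rest (all of step 2 and value of joint flap below 0.1 rad and angle between scoop's own z axis and vertical below 0.17 rad and height (world z) of scoop between -0.01 and 0.012 m and linear speed of scoop below 0.03 m/s); the robot touches nothing.
It fails at once if the blue scoop is moved by more than 30 mm (distance of blue_scoop from where it was at the start of the episode above 0.03 m).
It fails at once if the gripper presses on the box or its flap with more than 2 N (contact force between the fingers and bin above 2 N).
It also fails if it takes over 58 s, if anything falls off the work surface, if the arm or the gripper's body presses on something with over 40 N, if the wrist force passes 120 N, or if a joint passes its speed limit or range.

## Robot

A 7-joint arm with a two-finger parallel gripper is mounted at the origin on a cart in front of the work surface, level with it; the furniture and walls round the work are solid. World frame = base frame: x ahead of the robot, y to its left, z up, the work surface at z = 0. Lengths are in m, angles in rad, forces in N, time in s.
With the tool pointing down it reaches from about 0.4 to 0.85 m from the base axis. Payload 10.4 kg.
Tool frame: the origin (TCP) lies on the centre line of the jaws, within the pads' length; the fingertips stand tip_reach ahead of it and the grasp point (between the pads) lies 6 mm ahead of it (tip_reach is the distance from the TCP to the fingertips, in m); x points along the fingers, y is the direction in which the jaws open and shut, and the axes are right-handed (so a half turn about x gives the same grasp; the last joint's range is limited). The gripper opens to 87 mm and grips with 3 to 60 N. Pads are 19 mm wide; open, the fingers measure 117 mm over their backs; the gripper's body (75 mm by 190 mm) begins 51 mm behind the grasp point.
Start: joints at [1.315, 0.332, -0.065, 1.46, 0.022, 1.35, -0.088], TCP at [0.144, -0.608, 0.248] pointing down, gripper open.
Joint ranges: [-2.6, 2.6], [-0.5, 2.12], [-1.47, 1.34], [0.16, 2.42], [-1.27, 4.41], [0.06, 2.06], [-2.6, 2.6]. Speed limits (rad/s): [2.22, 2.22, 2.79, 2.79, 3.14, 3.14, 3.14].

## Interface

Orientations are given as a unit quaternion [x, y, z, w].
In Python, from plant import sense, grab_frame, close_job, regions_of, spot_point, tip_reach gives the robot as it stands.
- The arm moves only by the tool step_arm, never from a script. Its argument "increments" is a list of rows, each a list of 3 entries, a list of its own where there are three numbers: the turn, a rotation vector about the tool's x, y, z in units of 6 degrees (1.0 is 6 degrees), then the shift along the tool's x, y, z in units of 40 mm (1.0 is 40 mm), then the finger opening in mm, from 0 to 87. In form: [[[rx, ry, rz], [dx, dy, dz], claw], ...]. A call has 1 to 10 rows; each row is the pose to reach, as a shift and turn from the pose measured when the call began, along the tool's axes at that moment; what a row does not reach only later rows make up. A row lasts 1/12 s, in which the tool goes at most 41.7 mm and 7.16 degrees, less where a joint would pass 70% of its speed; a pose out of reach is approached as far as the arm can. A call with a gripper value outside its range is refused whole. The fingers move at their own pace and stop on an object; "newtons" is the grip in N (left out, the last holds). Time passes only in rows, so rows that repeat a pose let the fingers close. It gives the time, the measured TCP pose, the force and the opening at its end, in the units of the state.
- sense(): the state, without advancing time (a new reading comes with each control period).
- grab_frame(name): name is "side" or "top" or "wrist"; returns a dict with "img" (480x640x3 uint8, red, green, blue), "fx", "fy", "cx", "cy" (pixels), "extrinsics" (4x4, takes a point from camera to world coordinates); the wrist camera has in their place "T_tool_cam" (4x4, takes a point from camera to tool coordinates, whose origin is the TCP and whose axes are the tool frame's). Camera axes: x right, y down, z forward; pixel columns grow to the right and rows downward; lengths in m; the calibration is good to about 2 mm. A picture is of the moment at which its call begins: read the wrist's pose just before it. There is no depth.
- close_job(): hands the job in, once; it reports no verdict.
Trained networks look in the newest picture that a camera, given by its name, has taken for a name from the list of things; names that differ only in an ending like _2 or _b are one class to them, and where a whole thing is asked for, a point or a joint stands for the part that bears it (a point fixed in the world has none). Each returns a list of dicts, best first, with "conf" (0 to 1); they miss things now and then, are a little off and sometimes report something else, mostly with a low value. They report only what shows in the picture. A call takes as long as a camera call.
- regions_of(camera, label): "region" (480x640 bool, what is visible of it) and "extent" ([centre column, centre row, width, height] in pixels, round what is visible of it).
- spot_point(camera, label): "location" ([row, column] in pixels: a listed point, or the origin of a listed thing).
The state is a dict: "time": time; "qpos": joint angles; "qd": joint speeds; "effort": joint torques, N m; "tool_pos": TCP position; "ee_rot": TCP orientation; "wrist_force": force on the tool from outside, world axes, zero at the start; "torque": the same for the moment, N m; "grip_width": finger opening in m.
Only numpy, scipy, OpenCV 4.12 (cv2) and the standard library are available. Lean on these libraries where they do the work, as an engineer would, in place of code of your own. Each camera call takes 0.05 s, during which the arm holds its last target. There are 200 camera calls.

## Working session

There is one attempt and no reset: what is moved stays moved. The work goes in short steps, Python scripts to look and compute and a tool call to move; the robot and the scene stay as the last step left them, time stands still between calls to the robot, and variables do not carry over. Pictures are saved under pics/ and viewed, about 8 in all and at most 12, crops included, and the job is handed in when it is done.

Besides the shell and the picture viewer there is one more tool, called after "Emit:" in YAML: its name, and indented under it one key for each argument. step_arm: Moves the arm, as the interface text tells. Its arguments: {"type":"object","properties":{"increments":{"type":"array","items":{"type":"array"}},"newtons":{"type":"number"}},"required":["increments"]}

```bash
mkdir -p pics; ls; python3 - <<'E'
from plant import *
import cv2,numpy as np
s=sense(); print({k:np.round(v,3).tolist() for k,v in s.items()}, tip_reach)
for c in ["side","top"]:
    f=grab_frame(c); cv2.imwrite(f"pics/{c}0.png",f["img"][:,:,::-1])
    print(c,f["fx"],f["fy"],f["cx"],f["cy"],np.round(f["extrinsics"],4).tolist())
    for l in ["scoop","scoop_grip","blue_scoop","bin","lip_goal","cell_1","flap"]:
        print(l,[(round(d["conf"],2),np.round(d["location"],1).tolist()) for d in spot_point(c,l)][:3],[(round(d["conf"],2),np.round(d["extent"]).tolist()) for d in regions_of(c,l)][:3])
E
```

```text
pics
{'time': 0.0, 'qpos': [1.315, 0.333, -0.065, 1.461, 0.022, 1.35, -0.088], 'qd': [0.0, -0.0, -0.001, 0.001, -0.001, -0.0, 0.0], 'effort': [-0.0, -62.325, 0.024, -38.989, -0.061, 0.04, 0.0], 'tool_pos': [0.144, -0.608, 0.247], 'ee_rot': [-0.702, -0.083, 0.702, -0.082], 'wrist_force': [0.464, -0.561, -0.226], 'torque': [-0.008, -0.035, -0.003], 'grip_width': 0.087} 0.025
side 505.6240891737922 505.6240891737922 318.7477780507443 237.28068238619426 [[-0.9842, -0.0918, 0.1512, 0.3457], [-0.1764, 0.5699, -0.8025, 0.7985], [-0.0125, -0.8165, -0.5771, 0.6729], [0.0, 0.0, 0.0, 1.0]]
scoop [(0.71, [328.7, 271.8])] [(0.64, [272.0, 320.0, 48.0, 61.0])]
scoop_grip [(0.56, [297.8, 267.7])] [(0.81, [271.0, 320.0, 43.0, 60.0])]
blue_scoop [(0.93, [339.4, 349.0])] [(0.59, [344.0, 332.0, 47.0, 64.0])]
bin [(0.83, [229.9, 338.9])] [(0.76, [341.0, 198.0, 72.0, 111.0])]
lip_goal [] [(0.94, [339.0, 199.0, 72.0, 106.0])]
cell_1 [(0.62, [331.0, 270.7])] [(0.52, [271.0, 330.0, 25.0, 12.0])]Traceback (most recent call last):
  File "<stdin>", line 8, in <module>
ValueError: it knows: bin, blue_scoop, cell, lip_goal, scoop, scoop_grip
```

```bash
python3 - <<'E'
from plant import *
import cv2,numpy as np
a=cv2.imread("pics/side0.png")
for c in ["top"]:
    f=grab_frame(c); b=f["img"][:,:,::-1].copy(); np.savez("top.npz",**f)
    print(c,f["fx"],f["fy"],f["cx"],f["cy"],np.round(f["extrinsics"],4).tolist())
    K=np.array([[f["fx"],0,f["cx"]],[0,f["fy"],f["cy"]],[0,0,1]]);E=f["extrinsics"]
    for l,z in [("scoop",0),("scoop_grip",.083),("blue_scoop",0),("bin",0),("lip_goal",.13),("cell_1",.01)]:
      for d in spot_point(c,l)[:2]:
        r,cc=d["location"]; v=E[:3,:3]@np.linalg.solve(K,[cc,r,1]); p=E[:3,3]+v*(z-E[2,3])/v[2]
        print(l,round(d["conf"],2),r,cc,p.round(3))
f=a[150:390,200:520]
cv2.imwrite("pics/both.png",np.vstack([cv2.resize(f,(400,300)),cv2.resize(b,(400,300))]))
cv2.imwrite("pics/top0.png",b)
E
```

```text
top 583.40737361545 583.40737361545 326.42968115660796 241.19293037097592 [[-0.0168, -0.9888, 0.1485, 0.348], [-0.9998, 0.0159, -0.0072, 0.0514], [0.0047, -0.1486, -0.9889, 1.12], [0.0, 0.0, 0.0, 1.0]]
scoop 0.98 221.0 268.4 [0.558 0.156 0.   ]
scoop 0.29 290.7 265.7 [0.422 0.161 0.   ]
scoop_grip 0.93 215.4 253.9 [0.553 0.174 0.083]
blue_scoop 0.89 287.7 266.5 [0.428 0.16  0.   ]
bin 0.73 256.2 438.2 [ 0.483 -0.173  0.   ]
lip_goal 0.67 248.9 454.1 [ 0.48  -0.174  0.13 ]
cell_1 0.76 231.0 246.7 [0.537 0.197 0.01 ]
```

View pics/both.png

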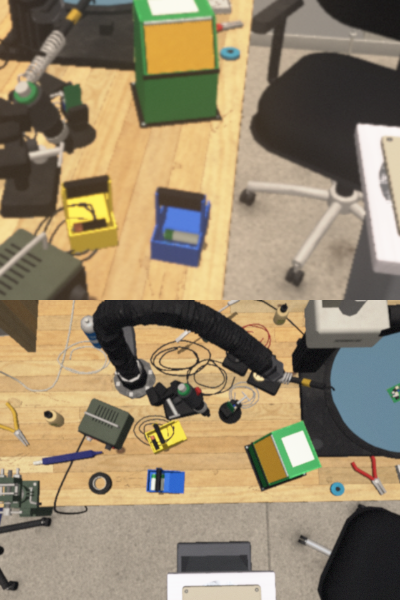

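View pics/top0.png

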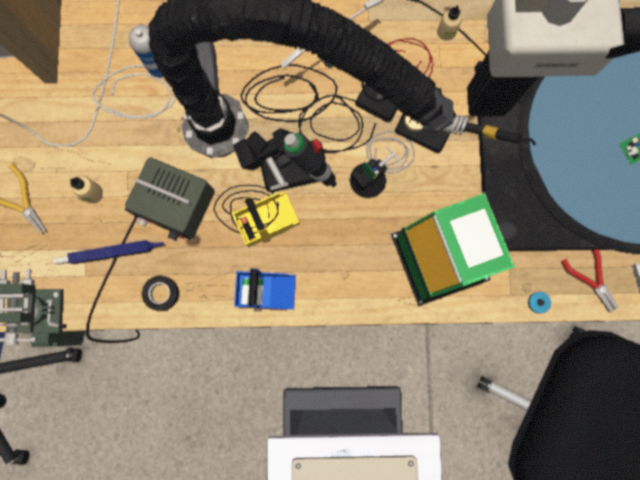

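```bash
cat > h.py <<'E'
import numpy as np,cv2
from scipy.spatial.transform import Rotation as R
F=dict(np.load("top.npz"))
def back(F,E,px,z):
    v=E[:3,:3]@np.array([(px[0]-F["cx"])/F["fx"],(px[1]-F["cy"])/F["fy"],1]); return E[:3,3]+v*(z-E[2,3])/v[2]
def proj(F,E,P):
    q=(np.atleast_2d(P)-E[:3,3])@E[:3,:3]; return np.c_[F["fx"]*q[:,0]/q[:,2]+F["cx"],F["fy"]*q[:,1]/q[:,2]+F["cy"]]
def T(xy,yaw,P,z=0):
    return np.asarray(P,float)@R.from_euler("z",yaw).as_matrix().T+[xy[0],xy[1],z]
E
python3 - <<'E'
import cv2,numpy as np
from h import *
b=cv2.imread("pics/top0.png")
c1=cv2.resize(b[180:310,385:525],(560,520),interpolation=3); c2=cv2.resize(b[185:255,225:305],(240*2,210*2),interpolation=3)
cv2.imwrite("pics/z1.png",c1[:, :]); cv2.imwrite("pics/z2.png",c2)
print(R.from_quat([-.702,-.083,.702,-.082]).as_matrix().round(3))
E
```

```text
[[-0.     0.232 -0.973]
 [ 0.001 -0.973 -0.232]
 [-1.    -0.001 -0.   ]]
```

View pics/z1.png

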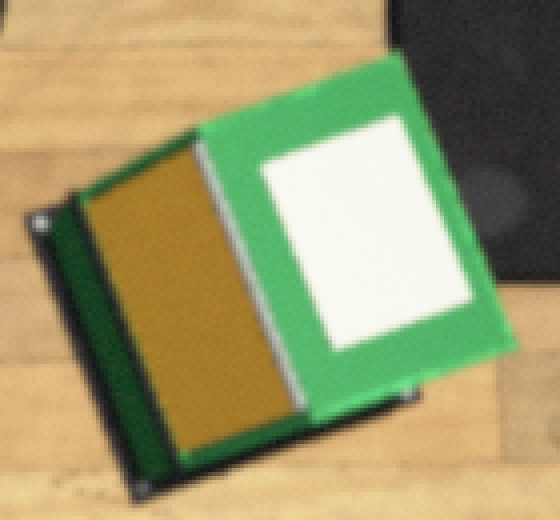

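View pics/z2.png

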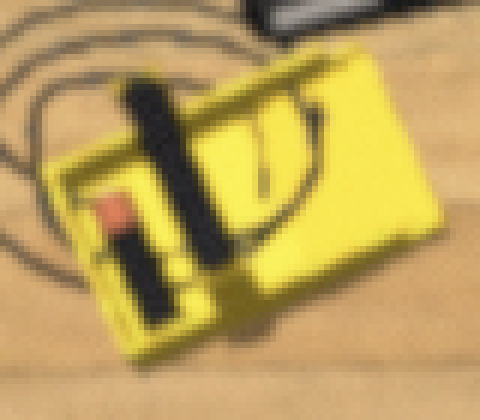

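```bash
python3 - <<'E'
from h import *
from scipy.optimize import least_squares
E=F["extrinsics"]
def fit(px,P,x0):
    f=lambda v:(proj(F,E,T(v[:2],v[2],P))-px).ravel()
    r=least_squares(f,x0); print(r.x.round(4),np.degrees(r.x[2]).round(1)); print(r.fun.reshape(-1,2).round(1).tolist()); return r.x
px=np.array([(200,128),(400,52),(518,347),(303,418),(75,195),(178,460),(32,215),(138,500)])/4+[385,180]
P=np.array([(-25,65,185),(65,65,185),(65,-65,185),(-25,-65,185),(-65,65,105),(-65,-65,105),(-75,75,3),(-75,-75,3)])/1e3
b=fit(px,P,[.48,-.17,-1.2])
px=np.array([(45,165),(135,365),(375,45),(445,235),(140,90),(212,258)])/6+[225,185]
P=np.array([(-55,33,36),(-55,-33,36),(55,33,13),(55,-33,13),(-15,29,96),(-15,-29,96)])/1e3
s=fit(px,P,[.55,.16,-1.3])
print("grip",T(s[:2],s[2],[[-.015,0,.083]]),"lipgoal",T(b[:2],b[2],[[-.005,0,.13],[-.105,0,.13]]))
E
```

```text
[ 0.4824 -0.1764 -1.2514] -71.7
[[-0.9, -1.5], [0.2, -0.2], [0.4, 0.4], [2.1, 1.1], [0.7, -1.9], [1.0, 1.6], [-2.4, -0.9], [-1.7, 1.2]]
[ 0.5583  0.1569 -1.1715] -67.1
[[-0.1, 0.6], [-1.6, -1.1], [-0.8, 0.5], [1.0, -0.6], [0.4, -0.3], [1.0, 0.9]]
grip [[0.55248418 0.17070129 0.083     ]] lipgoal [[ 0.4808592  -0.17160645  0.13      ]
 [ 0.4494572  -0.07666481  0.13      ]]
```

```bash
cat >> h.py <<'E'
def inc(pos,yaw,tip=0):
    "units for a TCP goal: tool y along heading yaw, tipped lip-down by tip (deg), from the pose now"
    from plant import sense
    s=sense(); A=R.from_quat(s["ee_rot"])
    sx=np.array([np.cos(yaw),np.sin(yaw),0]); z=np.array([0,0,1.]); sy=np.cross(z,sx)
    G=R.from_rotvec(np.radians(tip)*sy)*R.from_matrix(np.c_[-z,sx,-sy])
    print("t",round(s["time"],2),"turn",(np.degrees((A.inv()*G).as_rotvec())/6).round(2),"shift",(A.inv().apply(np.array(pos)-s["tool_pos"])/.04).round(2))
E
python3 - <<'E'
from h import *
y=np.radians(-67)
inc([.42,-.33,.33],y); inc([.552,.171,.25],y)
E
```

```text
t 1.0 turn [-1.61 -0.   -0.  ] shift [-2.06 -5.18 -8.31]
t 1.0 turn [-1.61 -0.   -0.  ] shift [ -0.06 -16.6  -14.41]
```

Emit:
step_arm:
  increments:
    - [[0,0,0],[-1,-0.5,-0.8],87]
    - [[0,0,0],[-2,-1,-1.7],87]
    - [[-0.5,0,0],[-2,-1.6,-2.6],87]
    - [[-1,0,0],[-2,-2.2,-3.5],87]
    - [[-1.6,0,0],[-2,-2.8,-4.4],87]
    - [[-1.6,0,0],[-2,-3.3,-5.3],87]
    - [[-1.6,0,0],[-2,-3.9,-6.2],87]
    - [[-1.6,0,0],[-2,-4.5,-7.1],87]
    - [[-1.6,0,0],[-2,-5.1,-8],87]
    - [[-1.6,0,0],[-2,-5.8,-8.6],87]

```text
time: 1.83
tool_pos: [0.4117, -0.3233, 0.3276]
ee_rot: [0.693, 0.14, -0.693, 0.141]
wrist_force: [1.3, -0.9, -0.7]
grip_width: 0.0869
```

```bash
python3 - <<'E'
from h import *
y=np.radians(-67)
inc([.552,.171,.25],y)
E
```

```text
t 1.83 turn [-0.01 -0.   -0.01] shift [  1.94 -10.02  -8.05]
```

Emit:
step_arm:
  increments:
    - [[0,0,0],[0,-0.8,-0.6],87]
    - [[0,0,0],[0,-1.6,-1.2],87]
    - [[0,0,0],[0,-2.4,-1.9],87]
    - [[0,0,0],[0,-3.2,-2.5],87]
    - [[0,0,0],[0,-4.0,-3.2],87]
    - [[0,0,0],[0,-4.8,-3.8],87]
    - [[0,0,0],[0.2,-5.6,-4.5],87]
    - [[0,0,0],[0.5,-6.4,-5.1],87]
    - [[0,0,0],[0.8,-7.2,-5.7],87]
    - [[0,0,0],[1.1,-7.9,-6.3],87]

```text
time: 2.67
tool_pos: [0.5207, 0.0681, 0.2836]
ee_rot: [0.694, 0.14, -0.692, 0.141]
wrist_force: [1.6, 0.3, 0.3]
grip_width: 0.0871
```

```bash
python3 - <<'E'
from h import *
y=np.radians(-67)
inc([.552,.171,.25],y)
E
```

```text
t 2.67 turn [-0.01 -0.01 -0.01] shift [ 0.84 -2.06 -1.72]
```

Emit:
step_arm:
  increments:
    - [[0,0,0],[0.2,-0.7,-0.6],87]
    - [[0,0,0],[0.5,-1.4,-1.1],87]
    - [[0,0,0],[0.8,-2.06,-1.7],87]
    - [[0,0,0],[0.84,-2.06,-1.72],87]
    - [[0,0,0],[0.84,-2.06,-1.72],87]

```text
time: 3.08
tool_pos: [0.5513, 0.173, 0.2488]
ee_rot: [-0.693, -0.142, 0.693, -0.142]
wrist_force: [0.1, -0.8, -0.2]
grip_width: 0.087
```

```bash
python3 - <<'E'
from h import *
from plant import *
s=sense(); f=grab_frame("wrist"); sp=spot_point("wrist","scoop_grip")
A=np.eye(4);A[:3,:3]=R.from_quat(s["ee_rot"]).as_matrix();A[:3,3]=s["tool_pos"];E=A@f["T_tool_cam"]
print(s["tool_pos"],E.round(3).tolist())
for d in sp[:2]: print(d["conf"],d["location"],back(f,E,d["location"][::-1],.083))
im=f["img"][:,:,::-1].copy()
for P in [[(-15,29,96)],[(-15,-29,96)],[(-55,33,36)],[(-55,-33,36)],[(55,33,13)],[(55,-33,13)]]:
    p=proj(f,E,T([.5583,.1569],-1.1715,np.array(P)/1e3))[0]; print(p.round()); cv2.circle(im,tuple(int(v) for v in p),4,(255,0,255),1)
np.savez("w.npz",E=E,**f); cv2.imwrite("pics/w1.png",im)
E
```

```text
[0.55133656 0.17303247 0.2487764 ] [[0.393, -0.885, -0.251, 0.619], [-0.92, -0.378, -0.106, 0.203], [-0.001, 0.272, -0.962, 0.386], [0.0, 0.0, 0.0, 1.0]]
0.91 [228.5, 322.7] [0.55353687 0.17267428 0.083     ]
[325. 198.]
[324. 269.]
[281. 183.]
[282. 252.]
[395. 181.]
[392. 246.]
```

View pics/w1.png

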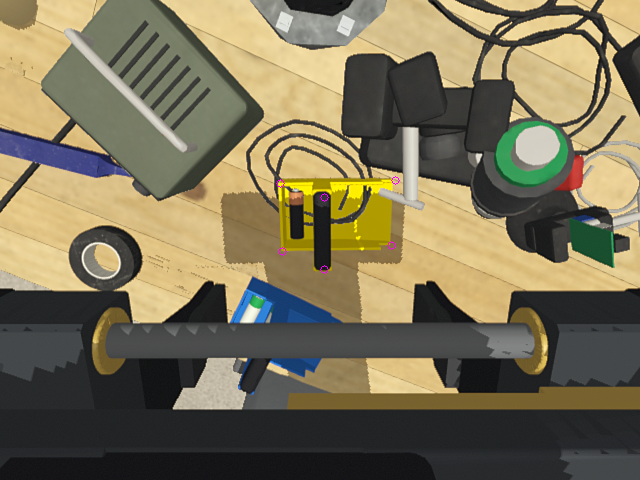

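```bash
python3 - <<'E'
from h import *
S=dict(fx=505.62,fy=505.62,cx=318.75,cy=237.28);ES=np.array([[-0.9842,-0.0918,0.1512,0.3457],[-0.1764,0.5699,-0.8025,0.7985],[-0.0125,-0.8165,-0.5771,0.6729],[0,0,0,1]])
W=dict(np.load("w.npz"))
for z in [0,.04,.08,.12,.16]: print(z,back(F,F["extrinsics"],(295,142),z).round(3),back(S,ES,(220,222),z).round(3),back(W,W["E"],(540,145),z).round(3))
inc([.553,.1715,.16],np.radians(-67));inc([.553,.1715,.09],np.radians(-67))
E
```

```text
0 [0.717 0.103 0.   ] [ 0.769 -0.162  0.   ] [0.697 0.001 0.   ]
0.04 [0.704 0.101 0.04 ] [ 0.744 -0.105  0.04 ] [0.689 0.022 0.04 ]
0.08 [0.691 0.099 0.08 ] [ 0.719 -0.048  0.08 ] [0.681 0.043 0.08 ]
0.12 [0.677 0.097 0.12 ] [0.694 0.009 0.12 ] [0.673 0.064 0.12 ]
0.16 [0.664 0.095 0.16 ] [0.669 0.066 0.16 ] [0.665 0.085 0.16 ]
t 3.18 turn [-0.02 -0.01 -0.02] shift [ 2.25 -0.03 -0.03]
t 3.18 turn [-0.02 -0.01 -0.02] shift [ 4.   -0.03 -0.03]
```

Emit:
step_arm:
  increments:
    - [[0,0,0],[0.9,0,0],87]
    - [[0,0,0],[1.8,-0.03,-0.03],87]
    - [[0,0,0],[2.7,-0.03,-0.03],87]
    - [[0,0,0],[3.3,-0.03,-0.03],87]
    - [[0,0,0],[3.7,-0.03,-0.03],87]
    - [[0,0,0],[3.95,-0.03,-0.03],87]
    - [[0,0,0],[3.95,-0.03,-0.03],87]

```text
time: 3.77
tool_pos: [0.5526, 0.1695, 0.0908]
ee_rot: [-0.693, -0.139, 0.693, -0.141]
wrist_force: [-0.7, -0.4, -0.3]
grip_width: 0.0867
```

Emit:
step_arm:
  increments:
    - [[0,0,0],[0,0,0],40]
    - [[0,0,0],[0,0,0],20]
    - [[0,0,0],[0,0,0],8]
    - [[0,0,0],[0,0,0],8]
    - [[0,0,0],[0,0,0],8]
    - [[0,0,0],[0,0,0],8]
    - [[0,0,0],[0,0,0],8]
    - [[0,0,0],[0,0,0],8]
    - [[0,0,0],[0,0,0],8]
    - [[0,0,0],[0,0,0],8]
  newtons: 40

```text
time: 4.6
tool_pos: [0.5526, 0.1695, 0.0908]
ee_rot: [-0.693, -0.139, 0.693, -0.141]
wrist_force: [0.3, 0.2, 0.9]
grip_width: 0.0282
```

Emit:
step_arm:
  increments:
    - [[0,0,0],[-0.3,0,0],8]
    - [[0,0,0],[-0.8,0,0],8]
    - [[0,0,0],[-1.3,0,0],8]
    - [[0,0,0],[-1.9,0,0],8]
    - [[0,0,0],[-2.5,0,0],8]
    - [[0,0,0],[-3.1,0,0],8]
    - [[0,0,0],[-3.7,0,0],8]
    - [[0,0,0],[-4.1,0,0],8]
    - [[0,0,0],[-4.2,0,0],8]
    - [[0,0,0],[-4.2,0,0],8]

```text
time: 5.43
tool_pos: [0.5531, 0.1703, 0.2605]
ee_rot: [0.694, 0.139, -0.692, 0.141]
wrist_force: [0.2, 0.3, -0.6]
grip_width: 0.0083
```

```bash
python3 - <<'E'
from h import *
from plant import *
s=sense(); print(s["tool_pos"],s["qpos"],s["grip_width"]); f=grab_frame("wrist"); cv2.imwrite("pics/w2.png",f["img"][:,:,::-1])
inc(s["tool_pos"],np.radians(-67))
g=grab_frame("side")["img"][:,:,::-1]
cv2.imwrite("pics/w2.png",np.vstack([cv2.resize(f["img"][:,:,::-1],(400,300)),cv2.resize(g[130:370,170:490],(400,300))]))
E
```

```text
[0.55307174 0.17027918 0.26051901] [ 0.26255621  0.3159372  -0.7874331   1.53782574  0.22904556  1.38071536
 -1.71623264] 0.008314002296007017
t 5.48 turn [-0.04  0.   -0.02] shift [-0.04 -0.   -0.01]
```

View pics/w2.png

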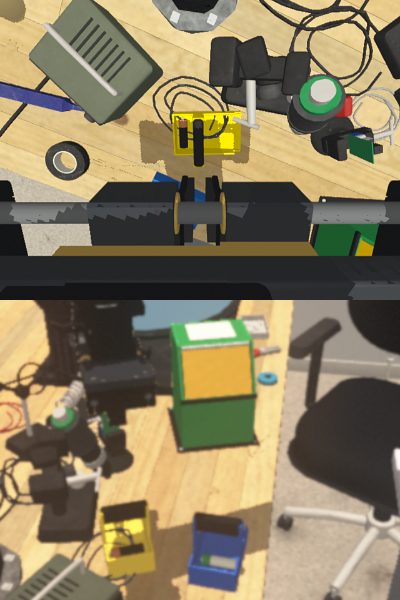

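```bash
python3 - <<'E'
from h import *
from plant import *
s=sense(); f=grab_frame("wrist")
A=np.eye(4);A[:3,:3]=R.from_quat(s["ee_rot"]).as_matrix();A[:3,3]=s["tool_pos"];E=A@f["T_tool_cam"]
for d in spot_point("wrist","scoop_grip")[:2]: print(d["conf"],d["location"],back(f,E,d["location"][::-1],.083))
inc([.553,.1715,.09],np.radians(-67))
E
```

```text
0.77 [226.6, 317.4] [0.55212367 0.17267439 0.083     ]
t 5.63 turn [-0.03  0.03 -0.02] shift [ 4.19 -0.04 -0.05]
```

Emit:
step_arm:
  increments:
    - [[0,0,0],[0,0,0],60]
    - [[0,0,0],[0,0,0],60]
    - [[0,0,0],[0,0,0],60]
    - [[0,0,0],[0,0,0],60]
    - [[0,0,0],[0,0,0],60]
    - [[0,0,0],[0,0,0],60]
    - [[0,0,0],[0,0,0],60]
    - [[0,0,0],[0,0,0],60]
    - [[0,0,0],[0,0,0],60]
    - [[0,0,0],[0,0,0],60]

```text
time: 6.47
tool_pos: [0.5521, 0.1697, 0.2576]
ee_rot: [-0.692, -0.139, 0.694, -0.141]
wrist_force: [0.1, 0.4, -0.1]
grip_width: 0.0588
```

Emit:
step_arm:
  increments:
    - [[0,0,0],[0.8,0,0],60]
    - [[0,0,0],[1.7,-0.05,0],60]
    - [[0,0,0],[2.6,-0.05,0],60]
    - [[0,0,0],[3.3,-0.05,0],60]
    - [[0,0,0],[3.8,-0.05,0],60]
    - [[0,0,0],[4.15,-0.05,0],60]
    - [[0,0,0],[4.15,-0.05,0],60]

```text
time: 7.05
tool_pos: [0.5497, 0.1704, 0.0889]
ee_rot: [-0.691, -0.139, 0.695, -0.141]
wrist_force: [-1.2, -0.4, 0.5]
grip_width: 0.0599
```

Emit:
step_arm:
  increments:
    - [[0,0,0],[0,0,0],8]
    - [[0,0,0],[0,0,0],8]
    - [[0,0,0],[0,0,0],8]
    - [[0,0,0],[0,0,0],8]
    - [[0,0,0],[0,0,0],8]
    - [[0,0,0],[0,0,0],8]
    - [[0,0,0],[0,0,0],8]
    - [[0,0,0],[0,0,0],8]
    - [[0,0,0],[0,0,0],8]
    - [[0,0,0],[0,0,0],8]
  newtons: 40

```text
time: 7.88
tool_pos: [0.5497, 0.1704, 0.0891]
ee_rot: [-0.691, -0.139, 0.695, -0.141]
wrist_force: [-0.1, -0.3, 1.4]
grip_width: 0.0139
```

Emit:
step_arm:
  increments:
    - [[0,0,0],[0,0,0],8]
    - [[0,0,0],[0,0,0],8]
    - [[0,0,0],[0,0,0],8]

```text
time: 8.13
tool_pos: [0.5497, 0.1705, 0.0891]
ee_rot: [-0.691, -0.139, 0.695, -0.141]
wrist_force: [-0.8, -0.9, 1.2]
grip_width: 0.0138
```

Emit:
step_arm:
  increments:
    - [[0,0,0],[-0.2,0,0],8]
    - [[0,0,0],[-0.5,0,0],8]
    - [[0,0,0],[-1,0,0],8]
    - [[0,0,0],[-1.6,0,0],8]
    - [[0,0,0],[-2.2,0,0],8]
    - [[0,0,0],[-2.8,0,0],8]
    - [[0,0,0],[-3.3,0,0],8]
    - [[0,0,0],[-3.6,0,0],8]
    - [[0,0,0],[-3.8,0,0],8]
    - [[0,0,0],[-3.8,0,0],8]

```text
time: 8.97
tool_pos: [0.551, 0.1712, 0.2427]
ee_rot: [-0.692, -0.139, 0.695, -0.141]
wrist_force: [-0.5, 0.4, -2.3]
grip_width: 0.0138
```

```bash
python3 - <<'E'
from h import *
from plant import *
s=sense(); f=grab_frame("wrist")
print(s["tool_pos"],s["grip_width"],s["wrist_force"],s["qpos"].round(2) if hasattr(s["qpos"],"round") else s["qpos"])
for l in ("scoop_grip","cell_1"): print(spot_point("wrist",l)[:3])
# bin yaw -70.5; lip underside goal; TCP relative to lip: x -70, z +79
b=np.radians(-70.5); c=np.array([.4815,-.1745,0])
ax=np.array([np.cos(b),np.sin(b),0])
ay=np.array([-ax[1],ax[0],0])
for lx in (-.125,-.105,-.005):
    p=c+ax*(lx-.070)+ay*(-.003)+[0,0,.130+.079]; print(lx,p.round(4)); inc(p,b)
cv2.imwrite("pics/w3.png",f["img"][:,:,::-1])
E
```

```text
[0.55103006 0.17124838 0.24265024] 0.013841452897550762 [-0.45200478  0.36093834 -2.2671494 ] [ 0.26  0.33 -0.79  1.56  0.24  1.35 -1.73]
[{'location': [311.2, 320.5], 'conf': 0.87}]
[{'location': [261.0, 273.7], 'conf': 0.72}]
-0.125 [0.4136 0.0083 0.209 ]
t 9.12 turn [ 0.55  0.08 -0.01] shift [0.81 2.42 4.71]
-0.105 [ 0.4203 -0.0105  0.209 ]
t 9.12 turn [ 0.55  0.08 -0.01] shift [0.82 2.92 4.74]
-0.005 [ 0.4536 -0.1048  0.209 ]
t 9.12 turn [ 0.55  0.08 -0.01] shift [0.82 5.41 4.88]
```

View pics/w3.png

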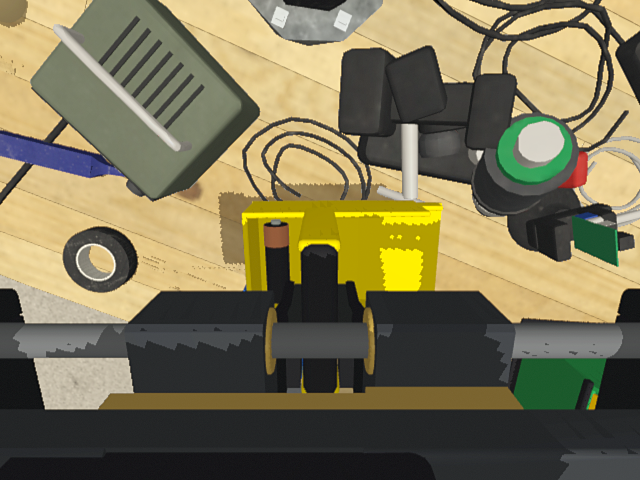

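Emit:
step_arm:
  increments:
    - [[0,0,0],[0,0.2,0.3],8]
    - [[0,0,0],[0,0.5,0.8],8]
    - [[0.2,0,0],[0.1,0.9,1.5],8]
    - [[0.4,0,0],[0.2,1.3,2.2],8]
    - [[0.5,0,0],[0.4,1.7,2.9],8]
    - [[0.55,0.08,0],[0.6,2.1,3.6],8]
    - [[0.55,0.08,0],[0.75,2.3,4.2],8]
    - [[0.55,0.08,0],[0.81,2.4,4.5],8]
    - [[0.55,0.08,0],[0.81,2.42,4.71],8]
    - [[0.55,0.08,0],[0.81,2.42,4.71],8]

```text
time: 9.95
tool_pos: [0.4124, 0.0075, 0.2086]
ee_rot: [-0.696, -0.119, 0.698, -0.12]
wrist_force: [0.5, 1.1, -2.0]
grip_width: 0.0134
```

```bash
python3 - <<'E'
from h import *
from plant import *
s=sense()
print(np.round(s["qpos"],2))
b=np.radians(-70.5); c=np.array([.4815,-.1745,0]); ax=np.array([np.cos(b),np.sin(b),0]); ay=np.array([-ax[1],ax[0],0])
for lx in (-.105,-.005):
    p=c+ax*(lx-.070)+ay*(-.003)+[0,0,.209]; inc(p,b)
f=grab_frame("wrist");A=np.eye(4);A[:3,:3]=R.from_quat(s["ee_rot"]).as_matrix();A[:3,3]=s["tool_pos"];E=A@f["T_tool_cam"]
im=f["img"][:,:,::-1].copy()
P=np.array([(-25,65,185),(65,65,185),(65,-65,185),(-25,-65,185),(-65,65,105),(-65,-65,105),(-75,75,3),(-75,-75,3)])/1e3
for p in proj(f,E,T(c,b,P)): cv2.circle(im,tuple(int(v) for v in p),4,(255,0,255),1)
cv2.imwrite("pics/w4.png",im); cv2.imwrite("pics/t4.png",grab_frame("top")["img"][:,:,::-1])
E
```

```text
[ 0.61 -0.1  -0.69  2.   -0.06  1.22 -1.29]
t 9.95 turn [-0.02  0.02 -0.01] shift [-0.01  0.49 -0.04]
t 9.95 turn [-0.02  0.02 -0.01] shift [-0.01  2.99 -0.04]
```

View pics/w4.png

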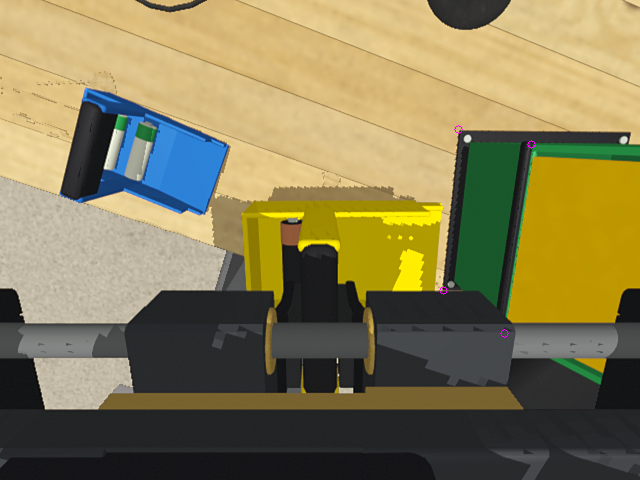

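Emit:
step_arm:
  increments:
    - [[0,0,0],[0,0.2,0],8]
    - [[0,0,0],[0,0.5,0],8]
    - [[0,0,0],[0,0.9,0],8]
    - [[0,0,0],[0,1.3,-0.03],8]
    - [[0,0,0],[0,1.6,-0.03],8]
    - [[0,0,0],[0,1.9,-0.03],8]
    - [[0,0,0],[0,2.2,-0.03],8]
    - [[0,0,0],[0,2.5,-0.03],8]
    - [[0,0,0],[0,2.8,-0.03],8]
    - [[0,0,0],[0,3,-0.03],8]

```text
time: 10.88
tool_pos: [0.4556, -0.1049, 0.2093]
ee_rot: [0.697, 0.119, -0.697, 0.12]
wrist_force: [-2.8, 4.6, -1.1]
grip_width: 0.0139
```

Emit:
step_arm:
  increments:
    - [[0,0,0],[0,0.05,0],8]
    - [[0,0,0],[0,0.05,0],8]

```text
time: 11.05
tool_pos: [0.4563, -0.1071, 0.209]
ee_rot: [-0.697, -0.12, 0.697, -0.119]
wrist_force: [-0.7, 2.7, -4.9]
grip_width: 0.0137
```

```bash
python3 - <<'E'
from h import *
from plant import *
s=sense()
print(np.round(s["qpos"],2),s["grip_width"])
b=np.radians(-70.5); c=np.array([.4815,-.1745,0]); ax=np.array([np.cos(b),np.sin(b),0]); ay=np.array([-ax[1],ax[0],0]); z=np.array([0,0,1.])
lip=c-ax*.005+ay*(-.003)+z*.130
for t in range(0,51,5):
    Q=R.from_rotvec(np.radians(t)*ay); p=lip+Q.apply(-ax*.07+z*.079); print(t,end=" "); inc(p,b,t)
f=grab_frame("wrist"); cv2.imwrite("pics/w5.png",f["img"][:,:,::-1])
E
```

```text
[ 0.7   0.05 -0.57  1.88  0.03  1.22 -1.12] 0.013681872930041984
0 t 11.05 turn [-0.01  0.    0.  ] shift [ 0.   -0.08  0.04]
5 t 11.05 turn [-0.01  0.   -0.83] shift [-0.14  0.1   0.04]
10 t 11.05 turn [-0.01  0.   -1.66] shift [-0.27  0.29  0.04]
15 t 11.05 turn [-0.01  0.   -2.5 ] shift [-0.39  0.49  0.04]
20 t 11.05 turn [-0.01  0.   -3.33] shift [-0.48  0.7   0.04]
25 t 11.05 turn [-0.01  0.   -4.16] shift [-0.55  0.92  0.04]
30 t 11.05 turn [-0.01  0.   -5.  ] shift [-0.61  1.14  0.04]
35 t 11.05 turn [-0.01  0.   -5.83] shift [-0.65  1.37  0.04]
40 t 11.05 turn [-0.01 -0.   -6.66] shift [-0.66  1.6   0.04]
45 t 11.05 turn [-0.01 -0.   -7.5 ] shift [-0.66  1.83  0.04]
50 t 11.05 turn [-0.01 -0.   -8.33] shift [-0.64  2.06  0.04]
```

View pics/w5.png

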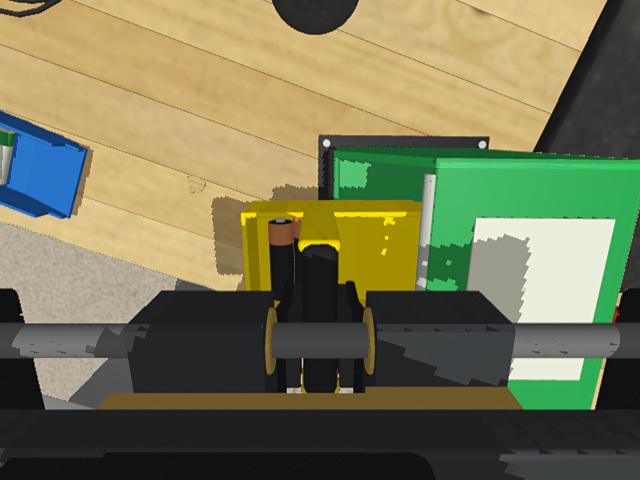

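Emit:
step_arm:
  increments:
    - [[0,0,-0.83],[-0.14,0.1,0.03],8]
    - [[0,0,-1.66],[-0.27,0.29,0.03],8]
    - [[0,0,-2.5],[-0.39,0.49,0.03],8]
    - [[0,0,-3.33],[-0.48,0.7,0.03],8]
    - [[0,0,-4.16],[-0.55,0.92,0.03],8]
    - [[0,0,-5],[-0.61,1.14,0.03],8]
    - [[0,0,-5.83],[-0.65,1.37,0.03],8]
    - [[0,0,-6.66],[-0.66,1.6,0.03],8]
    - [[0,0,-7.5],[-0.66,1.83,0.03],8]
    - [[0,0,-7.5],[-0.66,1.83,0.03],8]

```text
time: 11.93
tool_pos: [0.4781, -0.1773, 0.2306]
ee_rot: [-0.594, -0.379, 0.691, 0.162]
wrist_force: [-2.5, 4.0, -6.1]
grip_width: 0.0142
```

```bash
python3 - <<'E'
from h import *
from plant import *
s=sense()
print(np.round(s["qpos"],2),s["grip_width"],s["wrist_force"])
b=np.radians(-70.5); c=np.array([.4815,-.1745,0]); ax=np.array([np.cos(b),np.sin(b),0]); ay=np.array([-ax[1],ax[0],0]); z=np.array([0,0,1.])
lip=c-ax*.005+ay*(-.003)+z*.130
for t in (45,50):
    Q=R.from_rotvec(np.radians(t)*ay); p=lip+Q.apply(-ax*.07+z*.079); print(t,end=" "); inc(p,b,t)
E
```

```text
[ 0.87  0.58 -0.46  1.4  -0.31  1.78 -0.8 ] 0.014168452170672962 [-2.46576604  3.96186737 -6.05388698]
45 t 11.93 turn [-0.06  0.03  0.12] shift [-0.08 -0.09 -0.03]
50 t 11.93 turn [-0.06  0.02 -0.71] shift [-0.23  0.09 -0.03]
```

Emit:
step_arm:
  increments:
    - [[0,0,0],[-0.05,0,0],8]
    - [[0,0,0],[-0.05,0,0],8]
    - [[0,0,0],[-0.05,0,0],8]
    - [[0,0,0],[-0.05,0,0],8]
    - [[0,0,0],[-0.05,0,0],8]
    - [[0,0,0],[-0.05,0,0],8]
    - [[0,0,0],[-0.05,0,0],8]
    - [[0,0,0],[-0.05,0,0],8]

```text
time: 12.6
tool_pos: [0.478, -0.1777, 0.2306]
ee_rot: [-0.593, -0.379, 0.692, 0.161]
wrist_force: [-2.9, 8.0, -16.6]
grip_width: 0.0138
```

```bash
python3 - <<'E'
from h import *
from plant import *
s=sense(); print(s["grip_width"],s["wrist_force"])
f=grab_frame("wrist"); print(spot_point("wrist","cell_1"))
t=grab_frame("side")["img"][:,:,::-1]
cv2.imwrite("pics/w6.png",np.vstack([cv2.resize(f["img"][:,:,::-1],(400,300)),cv2.resize(t[100:280,220:460],(400,300))]))
E
```

```text
0.013816709620808382 [ -2.88860501   8.01099011 -16.57029852]
[]
```

View pics/w6.png

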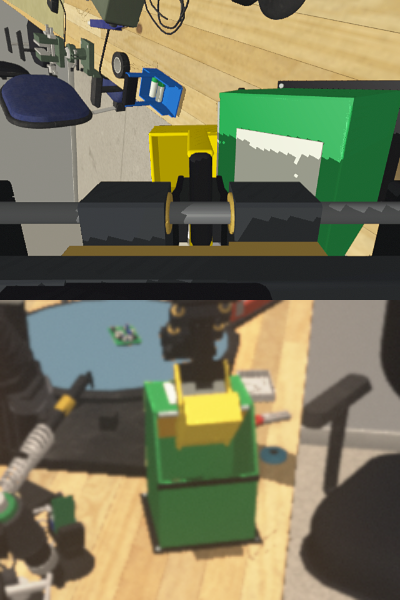

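Emit:
step_arm:
  increments:
    - [[0,0,0],[0.06,0.06,0],8]
    - [[0,0,0.5],[0.06,0.06,0],8]
    - [[0,0,-0.2],[0.08,0.08,0],8]
    - [[0,0,0.5],[0.06,0.06,0],8]
    - [[0,0,-0.2],[0.08,0.08,0],8]
    - [[0,0,0],[0.08,0.08,0],8]
    - [[0,0,0],[0.08,0.08,0],8]

```text
time: 13.33
tool_pos: [0.4779, -0.1776, 0.2258]
ee_rot: [-0.594, -0.378, 0.692, 0.159]
wrist_force: [-1.2, 2.2, -6.6]
grip_width: 0.0136
```

```bash
python3 - <<'E'
from h import *
from plant import *
s=sense(); print(s["grip_width"],s["wrist_force"])
b=np.radians(-70.5); c=np.array([.4815,-.1745,0]); ax=np.array([np.cos(b),np.sin(b),0]); ay=np.array([-ax[1],ax[0],0]); z=np.array([0,0,1.])
lip=c-ax*.007+ay*(-.003)+z*.129
for t in range(45,-1,-5):
    Q=R.from_rotvec(np.radians(t)*ay); p=lip+Q.apply(-ax*.07+z*.079); print(t,end=" "); inc(p,b,t)
E
```

```text
0.013598848838277108 [-1.15581371  2.23292737 -6.61628982]
45 t 13.33 turn [-0.06  0.06  0.07] shift [-0.11 -0.19 -0.03]
40 t 13.33 turn [-0.06  0.06  0.9 ] shift [ 0.05 -0.36 -0.03]
35 t 13.33 turn [-0.05  0.07  1.74] shift [ 0.23 -0.51 -0.03]
30 t 13.33 turn [-0.05  0.07  2.57] shift [ 0.41 -0.64 -0.03]
25 t 13.33 turn [-0.05  0.07  3.4 ] shift [ 0.61 -0.76 -0.03]
20 t 13.33 turn [-0.04  0.07  4.24] shift [ 0.82 -0.86 -0.04]
15 t 13.33 turn [-0.04  0.08  5.07] shift [ 1.04 -0.94 -0.04]
10 t 13.33 turn [-0.04  0.08  5.9 ] shift [ 1.26 -1.   -0.04]
5 t 13.33 turn [-0.03  0.08  6.74] shift [ 1.48 -1.04 -0.04]
0 t 13.33 turn [-0.03  0.08  7.57] shift [ 1.71 -1.07 -0.04]
```

Emit:
step_arm:
  increments:
    - [[0,0,0.9],[0.05,-0.36,-0.03],8]
    - [[0,0,1.74],[0.23,-0.51,-0.03],8]
    - [[0,0,2.57],[0.41,-0.64,-0.03],8]
    - [[0,0,3.4],[0.61,-0.76,-0.03],8]
    - [[0,0,4.24],[0.82,-0.86,-0.04],8]
    - [[0,0,5.07],[1.04,-0.94,-0.04],8]
    - [[0,0,5.9],[1.26,-1,-0.04],8]
    - [[0,0,6.74],[1.48,-1.04,-0.04],8]
    - [[0,0.08,7.57],[1.71,-1.07,-0.04],8]
    - [[0,0.08,7.57],[1.71,-1.07,-0.04],8]

```text
time: 14.17
tool_pos: [0.4522, -0.0986, 0.2089]
ee_rot: [0.697, 0.118, -0.696, 0.124]
wrist_force: [0.3, 3.9, -1.7]
grip_width: 0.0135
```

```bash
python3 - <<'E'
from h import *
from plant import *
s=sense(); print(s["grip_width"],s["wrist_force"],s["tool_pos"])
b=np.radians(-70.5); c=np.array([.4815,-.1745,0]); ax=np.array([np.cos(b),np.sin(b),0]); ay=np.array([-ax[1],ax[0],0]); z=np.array([0,0,1.])
for lx in (-.01,-.135): inc(c+ax*(lx-.07)+ay*(-.003)+z*.209,b)
f=grab_frame("wrist"); print(spot_point("wrist","cell_1"))
cv2.imwrite("pics/w7.png",cv2.resize(f["img"][:,:,::-1],(480,360)))
E
```

```text
0.013522499480396223 [ 0.2562347   3.87209978 -1.67545901] [ 0.4521985  -0.09861792  0.20893677]
t 14.17 turn [ 0.04 -0.   -0.08] shift [-0.    0.03  0.02]
t 14.17 turn [ 0.04 -0.   -0.08] shift [-0.03 -3.09  0.  ]
[]
```

View pics/w7.png

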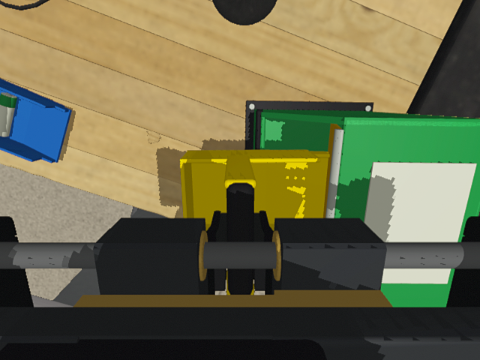

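Emit:
step_arm:
  increments:
    - [[0,0,0],[0,-0.3,0],8]
    - [[0,0,0],[0,-0.7,0],8]
    - [[0,0,0],[0,-1.1,0],8]
    - [[0,0,0],[0,-1.6,0],8]
    - [[0,0,0],[0,-2.1,0],8]
    - [[0,0,0],[0,-2.6,0],8]
    - [[0,0,0],[0,-3,-0.1],8]
    - [[0,0,0],[0,-3.1,-0.5],8]
    - [[0,0,0],[0,-3.1,-0.9],8]
    - [[0,0,0],[0,-3.1,-1.1],8]

```text
time: 15.1
tool_pos: [0.454, 0.032, 0.2097]
ee_rot: [0.698, 0.119, -0.696, 0.122]
wrist_force: [0.3, 0.0, -1.4]
grip_width: 0.0134
```

```bash
python3 - <<'E'
from h import *
from plant import *
s=sense(); print(s["grip_width"],s["wrist_force"],s["tool_pos"])
b=np.radians(-70.5)
inc([.463,.026,.1],b); inc([.463,.026,.0895],b)
f=grab_frame("wrist"); print(spot_point("wrist","cell_1"), [(d["conf"],d["extent"]) for d in regions_of("wrist","cell_1")])
t=grab_frame("top")["img"][:,:,::-1]; q=grab_frame("side")["img"][:,:,::-1]
cv2.imwrite("pics/w8.png",np.vstack([cv2.resize(f["img"][:,:,::-1],(400,300)),np.hstack([cv2.resize(q[100:340,220:420],(200,240)),cv2.resize(t[180:312,360:470],(200,240))])]))
E
```

```text
0.01340429219151975 [ 0.25860282  0.02263957 -1.36213836] [0.45397221 0.03196793 0.20965221]
t 15.1 turn [ 0.02 -0.02 -0.04] shift [ 2.74  0.2  -0.16]
t 15.1 turn [ 0.02 -0.02 -0.04] shift [ 3.01  0.2  -0.16]
[{'location': [255.1, 599.5], 'conf': 0.45}] [(0.43, [610.5, 246.9, 18.3, 1.9])]
```

View pics/w8.png

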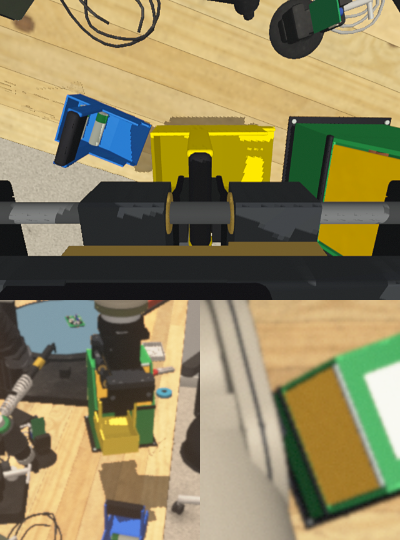

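Emit:
step_arm:
  increments:
    - [[0,0,0],[0.5,0.1,-0.1],8]
    - [[0,0,0],[1.1,0.2,-0.16],8]
    - [[0,0,0],[1.7,0.2,-0.16],8]
    - [[0,0,0],[2.2,0.2,-0.16],8]
    - [[0,0,0],[2.6,0.2,-0.16],8]
    - [[0,0,0],[2.8,0.2,-0.16],8]
    - [[0,0,0],[2.9,0.2,-0.16],8]
    - [[0,0,0],[2.95,0.2,-0.16],8]
    - [[0,0,0],[3,0.2,-0.16],8]
    - [[0,0,0],[3,0.2,-0.16],8]

```text
time: 16.18
tool_pos: [0.4619, 0.0245, 0.0899]
ee_rot: [0.698, 0.119, -0.696, 0.121]
wrist_force: [-1.1, 2.1, 3.8]
grip_width: 0.0135
```

Contact with the table; open and retreat.

Emit:
step_arm:
  increments:
    - [[0,0,0],[0,0,0],60]
    - [[0,0,0],[0,0,0],60]
    - [[0,0,0],[0,0,0],60]
    - [[0,0,0],[0,0,0],60]
    - [[0,0,0],[0,0,0],60]
    - [[0,0,0],[0,0,0],60]
    - [[0,0,0],[0,0,0],60]
    - [[0,0,0],[0,0,0],60]
    - [[0,0,0],[0,0,0],60]

```text
time: 16.93
tool_pos: [0.4619, 0.0245, 0.0899]
ee_rot: [0.698, 0.119, -0.696, 0.121]
wrist_force: [1.1, 0.8, 0.3]
grip_width: 0.0587
```

Emit:
step_arm:
  increments:
    - [[0,0,0],[-0.3,0,0],60]
    - [[0,0,0],[-0.8,0,0],60]
    - [[0,0,0],[-1.6,0,0],60]
    - [[0,0,0],[-2.5,0,0],60]
    - [[0,0,0],[-3.4,0,0],60]
    - [[0,0,0],[-4.2,0,0],60]
    - [[0,0,0],[-4.6,0,0],60]
    - [[0,0,0],[-4.8,0,0],60]
    - [[0,0,0],[-4.8,0,0],60]
    - [[0,0,0],[-4.8,0,0],60]

```text
time: 17.77
tool_pos: [0.4611, 0.0251, 0.2814]
ee_rot: [0.697, 0.119, -0.696, 0.121]
wrist_force: [0.2, -0.1, -0.6]
grip_width: 0.0597
```

```bash
python3 - <<'E'
from h import *
from plant import *
s=sense(); print(s["grip_width"],s["wrist_force"],s["tool_pos"])
f=grab_frame("wrist"); print(spot_point("wrist","scoop"),spot_point("wrist","cell_1"))
q=grab_frame("side")["img"][:,:,::-1]
cv2.imwrite("pics/w9.png",np.vstack([cv2.resize(f["img"][:300,:,::-1],(640,300)),cv2.resize(q[130:340,210:480],(386,300))[:, :] if 0 else cv2.copyMakeBorder(cv2.resize(q[130:340,210:480],(386,300)),0,0,0,254,0)]))
E
```

```text
0.059713352887730456 [ 0.20832285 -0.14965447 -0.60540129] [0.46105852 0.02508724 0.28138363]
[{'location': [202.8, 332.8], 'conf': 0.61}] [{'location': [238.6, 540.0], 'conf': 0.5}, {'location': [203.4, 190.8], 'conf': 0.29}]
```

```bash
python3 - <<'E'
from h import *
from plant import *
s=sense(); f=grab_frame("wrist"); b=np.radians(-70.5); c=np.array([.4815,-.1745,0])
A=np.eye(4);A[:3,:3]=R.from_quat(s["ee_rot"]).as_matrix();A[:3,3]=s["tool_pos"];E=A@f["T_tool_cam"]
B=np.eye(4);B[:3,:3]=R.from_quat([.698,.119,-.696,.122]).as_matrix();B[:3,3]=[.45397,.03197,.20965];E0=B@f["T_tool_cam"]
for nm,EE,px in(("now",E,(540,238.6)),("before",E0,(599.5,255.1))):
  for z in (.0,.1,.12,.15,.185): print(nm,z,(R.from_euler("z",-b).apply(back(f,EE,px,z)-c)*1000).round())
print(f["img"][225:252:3,520:562:6].tolist()[4])
for l in("cell_1","flap" if 0 else "bin"): print(l,[(d["conf"],d["extent"]) for d in regions_of("wrist",l)])
# flap corners & hinge, predicted when shut
P=np.array([(-25,58,181),(-25,-58,181),(-65,58,105),(-65,-58,105)])/1e3; print(proj(f,E,T(c,b,P)).round())
# flap plane uniformity: HSV along mid-flap, sill region
hsv=cv2.cvtColor(f["img"],cv2.COLOR_RGB2HSV)
for r in range(150,290,12): print(r,[tuple(int(v) for v in hsv[r,cc]) for cc in range(425,570,18)])
d=spot_point("wrist","scoop_grip"); [print("grip",back(f,E,x["location"][::-1],.083)) for x in d]
g=regions_of("wrist","scoop"); print([(x["conf"],x["extent"]) for x in g])
Q=np.array([(-55,33,36),(-55,-33,36),(55,33,13),(55,-33,13),(-15,29,96)])/1e3
print(proj(f,E,T(np.array([.461,.025])+.015*np.array([np.cos(b),np.sin(b)])+.003*np.array([-np.sin(b),np.cos(b)]),b,Q)).round())
E
```

```text
now 0.0 [57.  9.  0.]
now 0.1 [ -4.  36. 100.]
now 0.12 [-16.  41. 120.]
now 0.15 [-34.  49. 150.]
now 0.185 [-56.  59. 185.]
before 0.0 [66.  8.  0.]
before 0.1 [-13.  40. 100.]
before 0.12 [-28.  46. 120.]
before 0.15 [-52.  55. 150.]
before 0.185 [-79.  66. 185.]
[[179, 140, 0], [179, 141, 0], [178, 140, 0], [178, 140, 0], [178, 141, 0], [178, 141, 0], [177, 138, 0]]
cell_1 [(0.64, [551.8, 231.2, 10.7, 2.4])]
bin [(0.68, [526.6, 251.0, 220.2, 142.2]), (0.62, [335.5, 213.1, 105.7, 82.3])]
[[583. 238.]
 [553. 391.]
 [475. 215.]
 [461. 338.]]
150 [(20, 117, 196), (21, 109, 213), (21, 101, 217), (20, 110, 211), (20, 118, 208), (21, 105, 214), (21, 110, 215), (21, 111, 214), (21, 102, 217)]
162 [(20, 115, 204), (20, 117, 200), (20, 110, 207), (20, 106, 212), (21, 101, 215), (20, 111, 211), (20, 112, 211), (21, 102, 216), (20, 108, 213)]
174 [(19, 120, 200), (20, 115, 204), (20, 114, 205), (20, 111, 203), (20, 122, 193), (21, 106, 209), (21, 107, 213), (20, 116, 204), (21, 111, 212)]
186 [(20, 112, 201), (120, 5, 50), (110, 15, 50), (105, 11, 48), (128, 22, 47), (120, 17, 46), (128, 23,
[... 635 characters left out ...]
184, 79), (70, 196, 78), (24, 255, 176), (24, 255, 176), (24, 255, 181), (24, 255, 178), (24, 255, 177), (24, 255, 177)]
258 [(110, 52, 44), (68, 182, 80), (68, 189, 81), (24, 255, 178), (23, 255, 178), (24, 255, 178), (23, 255, 178), (24, 255, 178), (24, 255, 177)]
270 [(120, 22, 46), (69, 190, 78), (69, 134, 38), (23, 255, 177), (23, 255, 178), (23, 255, 178), (24, 255, 177), (24, 255, 178), (23, 255, 182)]
282 [(120, 22, 46), (68, 181, 79), (165, 51, 20), (24, 255, 178), (24, 255, 176), (23, 255, 178), (23, 255, 179), (24, 255, 177), (90, 11, 94)]
grip [0.46643595 0.02657255 0.083     ]
[(0.85, [334.8, 213.0, 103.7, 86.4])]
[[280. 176.]
 [282. 240.]
 [386. 174.]
 [384. 235.]
 [321. 188.]]
```

```bash
python3 - <<'E'
from h import *
from plant import *
for c in("top","side"):
    g=grab_frame(c)
    print(c,[(round(d["conf"],2),np.round(d["location"])) for l in("cell_1","blue_scoop","scoop") for d in spot_point(c,l)])
w=grab_frame("wrist")["img"]; h=cv2.cvtColor(w,cv2.COLOR_RGB2HSV)[170:258,275:392]
print("dark/nonyellow px in the scoop ahead/behind bar:",[(int((h[15:60,a:b,2]<60).sum())) for a,b in((8,35),(58,105))])
print(sense()["time"]); close_job()
E
```

```text
top [(0.88, array([291., 266.])), (0.35, array([292., 266.]))]
side [(0.95, array([339., 346.])), (0.59, array([281., 328.]))]
dark/nonyellow px in the scoop ahead/behind bar: [0, 0]
18.6667
the job is handed in; nothing more can be done
```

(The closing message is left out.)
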